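# Close the tin and set the engraver's stylus on its lid

### The arm

A 6-joint arm with a two-finger parallel gripper is mounted at the origin on a cart in front of the work surface, level with it; the furniture and walls round the work are solid. World frame = base frame: x ahead of the robot, y to its left, z up, the work surface at z = 0. Lengths are in mm, angles in rad, forces in N, time in s.
With the tool pointing down it reaches from about 300 to 775 mm from the base axis. Payload 14.6 kg.
Tool frame: the origin (TCP) lies at the centre of the arm's flange, where the gripper is bolted on; the fingertips stand 199 mm ahead of it and the grasp point (between the pads) lies 180 mm ahead of it; z points along the fingers, y is the line along which they close (so a half turn about z gives the same grasp; the last joint's range is limited). The gripper opens to 94 mm and grips with 3 to 60 N. Pads are 16 mm wide; open, the fingers measure 119 mm over their backs; the gripper's body (75 mm by 177 mm) begins 78 mm behind the grasp point.
Start: joints at [1.103, 0.3, 1.521, -0, 1.321, -0.067], TCP at [214.582, 506.404, 404.646] pointing down, gripper open.
Joint ranges: [-3.03, 3.03], [-0.79, 2.21], [0.23, 2.52], [-1.04, 4.18], [0, 3.07], [-2.55, 2.55]. Speed limits (rad/s): [2.22, 2.22, 2.57, 3.14, 3.14, 3.14].

### API

Orientations are given as [roll, pitch, yaw] about the fixed x, y, z axes, in that order (R = Rz(yaw) Ry(pitch) Rx(roll)).
In Python, from cell import manip, optics, workorder gives the robot as it stands.
- The arm moves only by the tool step_arm, never from a script. Its argument "increments" is a list that holds one entry, the list of rows, each a list of 7 numbers: the turn, a rotation vector about the tool's x, y, z as a fraction of full scale, then the shift along the tool's x, y, z as a fraction of full scale, then the closure, from -1 (fully open) to 1 (shut). In form: [[[wx, wy, wz, tx, ty, tz, fingers], ...]]. A call has 1 to 5 rows; each row shifts and turns the commanded pose from where the row before left it, along the tool's axes as they then stand; what a row does not reach is not made up. Full scale, the value 1, is 40 mm for a shift and 45 degrees for a turn. A row lasts 1/10 s, in which the tool goes at most 50 mm and 8.59 degrees, less where a joint would pass 70% of its speed; a pose out of reach is approached as far as the arm can. A call with a number of a shift or a turn outside -1 to 1 is refused whole. A call with a gripper value outside its range is refused whole. The fingers move at their own pace and stop on an object; "newtons" is the grip in N (left out, the last holds). Time passes only in rows, so rows that do not move let the fingers close. It gives the time, the measured TCP pose, the force, the opening and the grip force at its end, in the units of the state.
- manip.read_state(): the state, without advancing time (a new reading comes with each control period).
- optics.camera(name): name is "side" or "top"; returns a dict with "frame" (400x640x3 uint8, red, green, blue), "range_z" (400x640 float32, mm along the optical axis (not along the pixel's ray), 0 where there is no reading), "mtx" (3x3 intrinsics, pixels), "distortion" ([k1, k2, p1, p2, k3] as OpenCV has them; the pictures are not rectified), "cam_to_world" (4x4, takes a point from camera to world coordinates). Camera axes: x right, y down, z forward; pixel columns grow to the right and rows downward; lengths in mm; the calibration is good to about 2 mm. A picture is of the moment at which its call begins.
- workorder.sign_off(): hands the job in; it is judged then, once.
The state is a dict: "clock": time; "joints": joint angles; "qd": joint speeds; "effort": joint torques, N m; "eef_pos": TCP position; "eef_rot": TCP orientation; "wrist_force": force on the tool from outside, world axes, zero at the start; "moment": the same for the moment, N m; "finger_gap": finger opening in mm; "finger_force": force on a finger pad.
Only numpy, scipy, OpenCV 4.12 (cv2) and the standard library are available. Lean on these libraries where they do the work, as an engineer would, in place of code of your own. Each camera call takes 0.05 s, during which the arm holds its last target. There are 200 camera calls.

### The job

Get the small desktop engraver ready to mark the lid of the tin that is clamped in its nest. Press the lid that fits down onto the tin until it snaps fully home and sits level, slide the engraving head along its rail to the stop above the tin with its stylus still raised, then push the little lever on the front of the head all the way down so that the stylus rests on the lid. Leave the larger lid, the pigment jar and the tweezers where they are.

Things in the scene. Friction and masses are not known exactly. Their poses are not given: they have to be found in the camera images.
- engraver: desktop engraver that stands fixed on the table: a grey base plate 196 x 310 x 14 mm with a rail of two rods along its back. Origin: centre of the base's underside; x points to the back (rail side), y to the left along the rail, z up. The tin, a round aluminium tin 52 mm wide, is clamped in a nest at [-30, -80] mm; the rail (120 mm high, 37 to 83 mm behind the origin) carries the head.
- tin_rim (a point): centre of the open tin's rim, 51.5 mm above the table. The tin's neck is 43 mm in diameter and 11 mm high above a 52 mm wide shoulder; four small spring catches stand out of it to 48.8 mm diameter, 5.7 mm below the rim.
- lid: loose aluminium snap lid that fits the tin: 53 mm in diameter, 12.5 mm high, lying open side down. Origin: centre of its lower edge, z up. Inside it is 10.5 mm deep, with a bead of 46.4 mm inner diameter round the foot of the skirt. Laid on the tin it rests on the catches about 5 mm too high; a press of about 7 N (allow 10 N) straight down at its centre snaps it over them until its underside lies on the rim (origin then 10.5 mm below the rim).
- lid_top (a point): centre of the lid's top face, 12.5 mm above its lower edge; when seated 2 mm above the tin's rim
- big_lid: another lid of the same make, 70 mm in diameter and 12.5 mm high: too large for this tin. Origin: centre of its lower edge.
- head_top (a point): centre of the top face of the engraving head, 128 mm above the table. The head is a black box 34 mm wide (along the rail) x 44 mm deep x 50 mm high, with a brass-capped spindle 12 mm wide standing up to 20 mm out of the middle of its top and the stylus below it. It can be pinched by its two sides or pushed along.
- head (a joint): position of the head along the rail (m): 0 parked at the left end, 0.160 at its right-hand stop, where the stylus is exactly above the centre of the tin. The head moves along -y of the engraver and drags with about 1.5 N.
- lever_pivot (a point): pivot of the small lever on the front of the head, 108 mm above the table; its axis is the engraver's y
- lever_tip (a point): middle of the black finger paddle (16 x 16 x 7 mm) at the lever's end, 43 mm from the pivot; the lever points to the front (-x of the engraver).
- lever (a joint): angle of the lever (rad): 0 raised (paddle 0.60 rad above level, stylus tip 12 mm above a seated lid), 0.95 fully down (paddle 0.35 rad below level, stylus on the lid). It stays where it is left; the paddle takes about 2.5 N to push, rising to about 7 N over the last 0.07 rad, where the stylus is pressed on the lid by its spring (the lever may ease back about 0.03 rad when let go); a push straight down from above will do.
- stylus: the engraving stylus and its spindle, which the lever raises and lowers by up to 13 mm. Origin: its tip.
- pigment_jar: small pigment jar with a screw lid, 40 mm in diameter, 36 mm high; a bystander. Origin: centre of its underside.
- tweezers: steel tweezers, 123 mm long and 13 mm wide, lying flat; a bystander. Origin: the middle of its underside.
Things that resemble listed ones, but are neither listed nor needed, are in the scene too. Leave any red or yellow look-alike of the lid alone.

How it is judged:
By the outcome, as a careful person would: the job done as asked, in the order asked, and still so for the second after the job is handed in, with the robot touching nothing.
It also fails if it takes over 61 s, if anything falls off the work surface, if the arm or the gripper's body presses on something with over 40 N, if the wrist force passes 120 N, or if a joint passes its speed limit or range.

## Working session

There is one attempt and no reset: what is moved stays moved. The work goes in short steps, Python scripts to look and compute and a tool call to move; the robot and the scene stay as the last step left them, time stands still between calls to the robot, and variables do not carry over. Pictures are saved under pics/ and viewed, at most 10 in all, crops included, and the job is handed in when it is done.

Besides the shell and the picture viewer there is one more tool, called after "Call:" in YAML: its name, and indented under it one key for each argument. step_arm: Moves the arm, as the interface text tells. Its arguments: {"type":"object","properties":{"increments":{"type":"array","items":{"type":"array","items":{"type":"array","items":{"type":"number"}}}},"newtons":{"type":"number"}},"required":["increments"]}

```bash
mkdir -p pics; ls; cat > h.py <<'E'
import numpy as np, cv2
from cell import manip, optics, workorder
def grab(n):
    return optics.camera(n)
def save(c,p): cv2.imwrite(p,c["frame"][...,::-1])
def ray(c,u,v):
    p=cv2.undistortPoints(np.array([[[u,v]]],float),c["mtx"],np.array(c["distortion"],float))[0,0]
    T=np.array(c["cam_to_world"]); return T[:3,3],T[:3,:3]@np.array([p[0],p[1],1.])
def onz(c,u,v,z):
    o,d=ray(c,u,v); return o+d*(z-o[2])/d[2]
def depth(c,u,v):
    o,d=ray(c,u,v); return o+d*c["range_z"][int(round(v)),int(round(u))]
E
python3 - <<'E'
from h import *
import pickle
for n in("top","side"):
    c=grab(n); save(c,f"pics/{n}0.png"); pickle.dump(c,open(n+"0.pkl","wb")); print(n,np.round(c["cam_to_world"],2).tolist(),c["mtx"][0])
print(manip.read_state())
E
```

```text
pics
top [[0.0, -1.0, 0.05, 434.68], [-1.0, -0.0, 0.01, -21.18], [-0.01, -0.05, -1.0, 1022.76], [0.0, 0.0, 0.0, 1.0]] [380.85561896   0.         316.18040888]
side [[-0.99, -0.04, 0.09, 375.85], [-0.1, 0.43, -0.9, 1359.57], [-0.0, -0.9, -0.43, 781.77], [0.0, 0.0, 0.0, 1.0]] [480.7661525    0.         316.62998598]
{'clock': 0.1, 'joints': array([ 1.10341647e+00,  3.00390433e-01,  1.52150452e+00, -2.54133567e-05,
        1.32071628e+00, -6.66103936e-02]), 'qd': array([ 1.03676791e-03, -1.44537685e-03, -1.36870542e-03,  4.75772840e-04,
        8.16994360e-05,  8.02025940e-04]), 'effort': array([-5.04557229e-04, -5.32648194e+01, -3.53281009e+01,  7.09142885e-02,
        2.35411531e-02, -4.29197917e-05]), 'eef_pos': array([214.56508283, 506.38614278, 404.1628662 ]), 'eef_rot': array([-3.14057469e+00, -4.32361185e-05,  2.74082947e+00]), 'wrist_force': array([-0.38851988, -0.13777013,  0.18311586]), 'moment': array([-0.03298144, -0.01788225, -0.01621773]), 'finger_force': 0.0, 'finger_gap': 94.02621329609296}
```

View pics/top0.png

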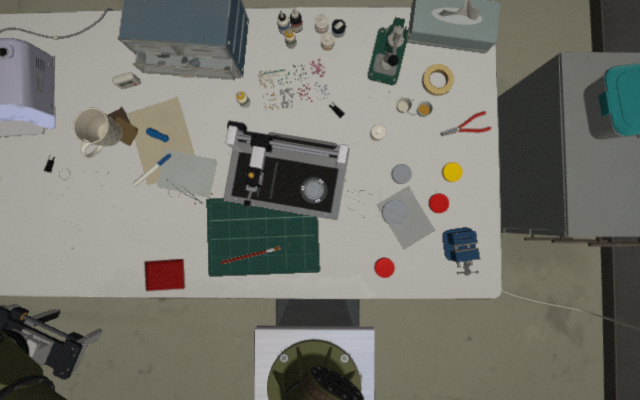

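View pics/side0.png

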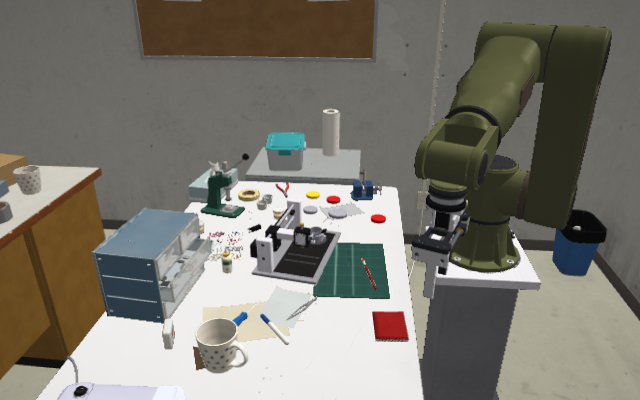

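The top view shows two grey lid candidates, at (401,174) and (395,212, on a paper sheet). The look-alikes are red at (438,203) and (384,267) and yellow at (452,172). The jar is probably (378,132). The engraver is around (287,175), with the tin at (314,189) and the head near (256,165). Next I'll measure these and check them in a close crop.

```bash
python3 - <<'E'
from h import *
import pickle
c=pickle.load(open("top0.pkl","rb"))
f=c["frame"]; 
# height map
vs,us=np.mgrid[0:400,0:640]
p=cv2.undistortPoints(np.stack([us,vs],-1).reshape(-1,1,2).astype(float),c["mtx"],np.array(c["distortion"],float)).reshape(400,640,2)
P=np.dstack([p,np.ones((400,640))])*c["range_z"][...,None]
T=np.array(c["cam_to_world"]); W=P@T[:3,:3].T+T[:3,3]; np.save("W.npy",W)
for u,v in[(401,174),(395,212),(378,132),(314,189),(256,155),(251,175),(280,145),(370,200)]: print(u,v,np.round(W[v,u]),f[v,u])
# lids by height mask
for name,(u0,u1,v0,v1) in dict(small=(385,418,158,192),big=(378,412,194,230)).items():
    for lo in (6,):
        m=((W[v0:v1,u0:u1,2]>lo)&(W[v0:v1,u0:u1,2]<20)).astype(np.uint8)
        q=W[v0:v1,u0:u1][m>0]
        ct=max(cv2.findContours(m,0,1)[0],key=cv2.contourArea); (x,y),r=cv2.minEnclosingCircle(ct)
        print(name,q.mean(0),np.percentile(q,99,axis=0)-np.percentile(q,1,axis=0),m.sum(),x+u0,y+v0,r)
a=cv2.resize(f[110:225,215:420][...,::-1],None,fx=3.9,fy=3.9,interpolation=cv2.INTER_CUBIC)
cv2.imwrite("pics/crop1.png",a)
E
```

```text
401 174 [ 435.  -21. 1023.] [126 130 132]
395 212 [ 459. -215.   11.] [129 132 134]
378 132 [ 668. -168.   34.] [194 189 175]
314 189 [519.  -1.  19.] [129 131 134]
256 155 [593. 137. 117.] [181 179 177]
251 175 [541. 143. 147.] [165 130  51]
280 145 [618.  80. 111.] [118 117 119]
370 200 [ 491. -150.    2.] [173 170 161]
small [ 559.80973861 -234.61944152   11.984368  ] [66.9000939  50.28431129  9.72000745] 331 401.62244987487793 173.45918369293213 10.04420280456543
big [ 458.23721292 -215.5368256    12.14555514] [64.86134848 66.17906419  8.58149041] 556 395.10194206237793 212.15048599243164 13.277353286743164
```

View pics/crop1.png

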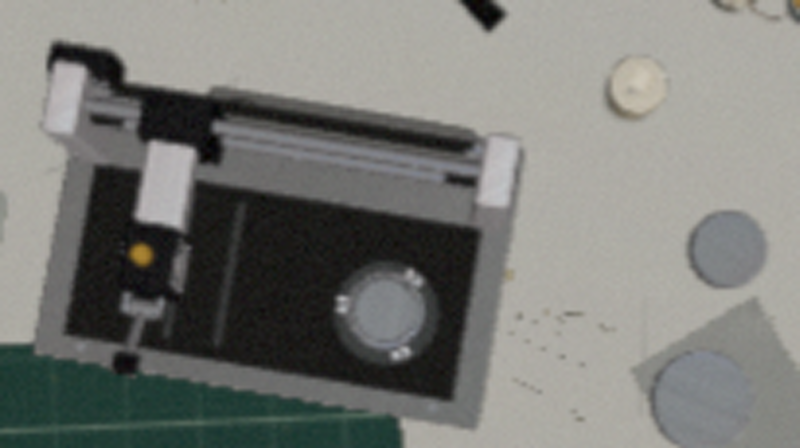

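The crop shows the small grey lid at (401.6,173.5), about 52 mm across, which fits. The big lid is at (395,212), about 70 mm across. The tin opening is at about (314,190), the spindle's brass cap at (251,175) and the lever paddle at (247,203).

```bash
python3 - <<'E'
from h import *
import pickle
c=pickle.load(open("top0.pkl","rb")); s=pickle.load(open("side0.pkl","rb"))
W=np.load("W.npy")
print("tin z map"); print(np.round(W[176:206:1,299:331:1,2]).astype(int)[::2,::2])
f=c["frame"].astype(int)
g=f.sum(2)
# tin inner bright disc / ring
sub=f[176:206,298:332]
m=(sub.min(2)>105).astype(np.uint8); n,l,st,ce=cv2.connectedComponentsWithStats(m); k=1+st[1:,4].argmax(); print(st[k],ce[k]+[298,176])
# brass cap
sub=f[168:184,243:260]; m=(sub[...,0]-sub[...,2]>50); y,x=np.nonzero(m); u,v=x.mean()+243,y.mean()+168; sp=onz(c,u,v,148); print("spindle",u,v,sp,m.sum(),np.median(W[168:184,243:260,2][m]))
lid=onz(c,401.6,173.5,12.5);print("lid",lid)
tin=onz(c,314.2,190,51.5);print("tin guess",tin,np.linalg.norm((sp-tin)[:2]))
print("paddle",onz(c,247.3,203.1,132))
print("head z"); print(np.round(W[140:210:3,240:270:3,2]).astype(int))
a=cv2.resize(c["frame"][168:212,290:338][...,::-1],None,fx=8,fy=8,interpolation=cv2.INTER_CUBIC)
b=cv2.resize(s["frame"][200:285,250:345][...,::-1],None,fx=4.14,fy=4.14,interpolation=cv2.INTER_CUBIC)
b=b[:352]; cv2.imwrite("pics/crop2.png",np.hstack([a,b[:352]]))
E
```

```text
tin z map
[[16 16 16 15 14 14 14 15 17 18 13 14 17 15 17 17]
 [15 16 15 17 18 14 13 14 17 19 16 16 13 18 16 18]
 [16 17 17 16 16 18 41 41 42 42 25 27 20 17 14 17]
 [17 18 19 16 44 53 19 20 14 44 40 25 20 15 14 18]
 [15 16 15 39 52 15 20 21 22 18 21 47 13 19 13 13]
 [19 17 22 42 19 17 21 19 18 24 17 53 44 19 14 15]
 [14 18 27 39 17 19 17 18 20 17 18 19 39 17 17 14]
 [15 16 21 41 22 20 20 18 23 20 21 19 39 16 17 13]
 [15 18 18 42 17 21 18 21 17 18 20 51 40 16 14 16]
 [16 15 16 39 45 18 16 19 19 19 52 40 14 15 19 11]
 [16 17 17 19 39 41 51 20 17 51 47 25 16 15 17 15]
 [15 15 13 17 18 32 42 42 41 39 19 16 18 11 15 16]
 [16 15 17 16 16 18 21 19 18 27 24 16 19 15 17 15]
 [15 14 17 15 14 17 13 20 12 17 20 17 16 14 13 13]
 [15 14 15 14 14 12 14 17 14 17 13 17 14 16 13 14]]
[  3   3  23  23 300] [313.75666667 189.79333333]
spindle 250.66666666666666 174.875 [540.95319917 143.56976627 148.        ] 24 145.9006536727003
lid [ 561.00104173 -233.55604313   12.5       ]
tin guess [513.68212813  -1.75597319  51.5       ] 147.86237474801848
paddle [476.24511663 153.82676861 132.        ]
head z
[[  
[... 568 characters left out ...]
  17   16]
 [  15   15  124  146  145  128  129  116   16   16]
 [  14   16  127  148  148  126  125  114   15   14]
 [  17   15  128  127  127  128  130  104   13   17]
 [  17   15  129  124  129  125  123   95   15   17]
 [  14   18   14  102  120  125  119   82   13   15]
 [  13   14  112  112  116  114   16   20   17   16]
 [  17   14   17   15  113  113   16   14   15   13]
 [  14   16   16  121   16   17   14   14   17   14]
 [  18   16   18  128   17   12   14   15   20   17]
 [  15   13  132  129   11   14   10   15   16   19]
 [  -2   14  137  135   13   13   12   14   15   15]
 [   2    0    6  132    0    3   12   14   12   14]
 [   3    4    1    2    6    1    4    2    1    2]]
```

View pics/crop2.png

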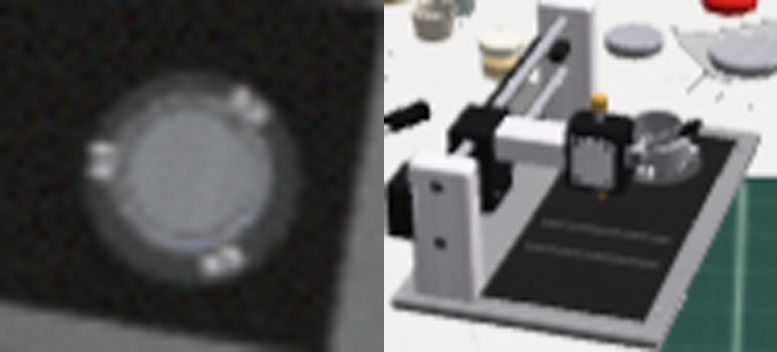

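The crop shows the tin (disc and ring around (314,189.5)) held by three nest claws. The side view has the head raised in front of the rail, with its left face open for pushing. Now I'll fit the tin, lid and base more closely.

```bash
cat >> h.py <<'E'
from scipy.optimize import least_squares
def wmap(c):
    vs,us=np.mgrid[0:400,0:640]
    p=cv2.undistortPoints(np.stack([us,vs],-1).reshape(-1,1,2).astype(float),c["mtx"],np.array(c["distortion"],float)).reshape(400,640,2)
    T=np.array(c["cam_to_world"]); return (np.dstack([p,np.ones((400,640))])*c["range_z"][...,None])@T[:3,:3].T+T[:3,3]
def circ(P,r=None):
    g=lambda q: np.hypot(P[:,0]-q[0],P[:,1]-q[1])-(q[2] if r is None else r)
    return least_squares(g,[*P[:,:2].mean(0),25],loss="soft_l1",f_scale=1.).x
E
python3 - <<'E'
from h import *
import pickle
c=pickle.load(open("top0.pkl","rb")); W=np.load("W.npy")
R=W[176:206,298:332].reshape(-1,3)
for lo,hi in((37,44),(48,56)):
    P=R[(R[:,2]>lo)&(R[:,2]<hi)]; print("tin",lo,len(P),circ(P))
# lid: colour mask boundary
f=c["frame"].astype(int); sub=f[155:193,383:421]; m=(np.abs(sub.sum(2)-388)<60)&(sub[...,2]>=sub[...,0]); m=m.astype(np.uint8)
n,l,st,ce=cv2.connectedComponentsWithStats(m); k=1+st[1:,4].argmax(); u,v=ce[k]+[383,155]; print("lid",st[k],u,v,onz(c,u,v,12.5), 2*np.sqrt(st[k][4]/np.pi)*2.65)
# base outline by height 8..20 
m=((W[...,2]>8)&(W[...,2]<24)).astype(np.uint8); m[:, :215]=0; m[:,360:]=0; m[:125]=0;m[225:]=0
m=cv2.morphologyEx(m,cv2.MORPH_CLOSE,np.ones((5,5)));m=cv2.morphologyEx(m,cv2.MORPH_OPEN,np.ones((5,5)))
ct=max(cv2.findContours(m,0,1)[0],key=cv2.contourArea); pts=np.array([onz(c,u,v,14)[:2] for u,v in ct[:,0]],np.float32); print(cv2.minAreaRect(pts))
h=W[168:200,243:268].reshape(-1,3)
P=h[(h[:,2]>121)&(h[:,2]<136)]; print("headtop",cv2.minAreaRect(P[:,:2].astype(np.float32)),P.mean(0))
P=W[196:208,243:252].reshape(-1,3);P=P[P[:,2]>126];print("paddle",P.mean(0),len(P))
E
```

```text
tin 37 70 [5.17179963e+02 4.15223714e-02 2.39137889e+01]
tin 48 42 [ 5.17159185e+02 -3.10630392e-02  2.07650643e+01]
lid [ 10   9  18  20 273] 401.5164835164835 173.36996336996336 [ 561.3488875  -233.33761952   12.5       ] 49.40629154158842
((543.5509033203125, 76.56957244873047), (309.3695373535156, 161.59906005859375), 80.2267074584961)
headtop ((523.5771484375, 146.0244903564453), (35.095947265625, 77.0592041015625), 80.86455535888672) [536.5077304  142.77204771 127.00458443]
paddle [478.8099303  153.81616192 133.8418726 ] 50
```

Call:
step_arm:
  increments:
    - [[0,0,-0.147,0,0,0,-1],[0,0,-0.147,0,0,0,-1],[0,0,0,-0.3,-0.42,0,-1],[0,0,0,-0.584,-0.838,0,-1],[0,0,0,-0.584,-0.838,0,-1]]

```text
clock: 0.6
eef_pos: [258.4, 412.8, 404.1]
eef_rot: [-3.141, -0.0, 2.973]
wrist_force: [0.9, 0.8, 0.3]
finger_gap: 94.2
finger_force: 0.0
```

Call:
step_arm:
  increments:
    - [[0,0,0,-0.584,-0.838,0,-1],[0,0,0,-0.584,-0.838,0,-1],[0,0,0,-0.584,-0.838,0,-1],[0,0,0,-0.584,-0.838,0,-1],[0,0,0,-0.584,-0.838,0,-1]]

```text
clock: 1.1
eef_pos: [345.3, 227.3, 404.6]
eef_rot: [-3.141, -0.0, 2.972]
wrist_force: [1.6, 0.3, -0.5]
finger_gap: 94.2
finger_force: 0.0
```

Call:
step_arm:
  increments:
    - [[0,0,0,-0.584,-0.838,0,-1],[0,0,0,-0.584,-0.838,0,-1],[0,0,0,-0.584,-0.838,0,-1],[0,0,0,-0.584,-0.838,0,-1],[0,0,0,-0.584,-0.838,0,-1]]

```text
clock: 1.6
eef_pos: [432.2, 42.3, 404.6]
eef_rot: [-3.142, -0.0, 2.972]
wrist_force: [0.8, 0.3, -0.4]
finger_gap: 94.0
finger_force: 0.0
```

Call:
step_arm:
  increments:
    - [[0,0,0,-0.584,-0.838,0,-1],[0,0,0,-0.584,-0.838,0,-1],[0,0,0,-0.584,-0.838,0.5,-1],[0,0,0,-0.584,-0.838,0.5,-1],[0,0,0,0,0,0,-1]]

```text
clock: 2.1
eef_pos: [501.9, -107.2, 361.4]
eef_rot: [3.142, -0.005, 2.968]
wrist_force: [0.9, -0.6, -0.0]
finger_gap: 94.3
finger_force: 0.0
```

Call:
step_arm:
  increments:
    - [[0,0,0,-0.5,-0.72,0.5,-1],[0,0,0,-0.5,-0.72,0.5,-1],[0,0,0,-0.5,-0.72,0.5,-1],[0,0,0,-0.5,-0.72,0.5,-1],[0,0,0,0,0,0,-1]]

```text
clock: 2.6
eef_pos: [560.9, -233.2, 281.4]
eef_rot: [3.141, -0.004, 2.97]
wrist_force: [-0.3, 0.4, -0.5]
finger_gap: 94.1
finger_force: 0.0
```

```bash
python3 - <<'E'
from h import *
s=grab("side"); print(manip.read_state()["eef_pos"])
a=cv2.resize(s["frame"][130:250,260:420][...,::-1],None,fx=5,fy=5,interpolation=cv2.INTER_CUBIC); cv2.imwrite("pics/s1.png",a)
E
```

```text
[ 560.63588626 -231.70623538  282.93580749]
```

View pics/s1.png

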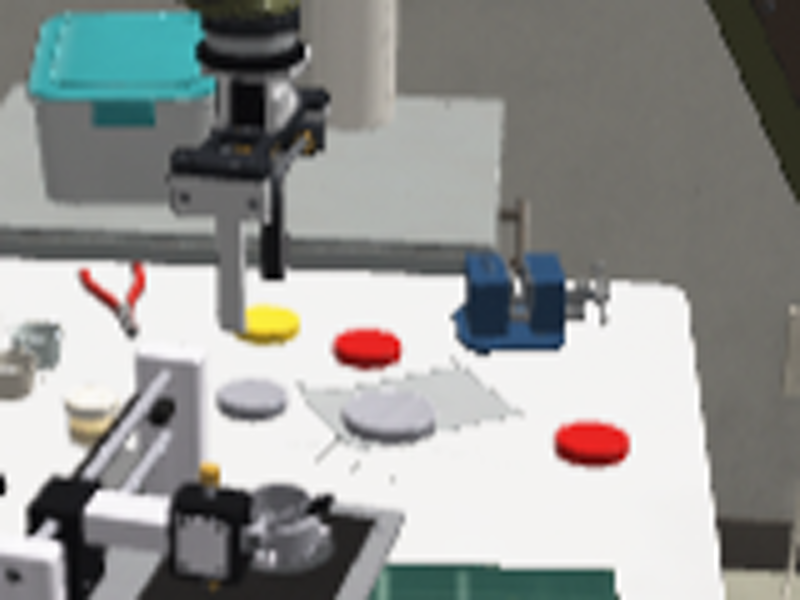

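The gripper is straight above the small lid at crop (252,398), and nothing is in the way. I'll go down and grip.

Call:
step_arm:
  increments:
    - [[0,0,0,0,-0.04,0.6,-1],[0,0,0,0,0,0.6,-1],[0,0,0,0,0,0.5,-1],[0,0,0,0,0,0.25,-1],[0,0,0,0,0,0,-1]]

```text
clock: 3.15
eef_pos: [560.3, -231.7, 206.4]
eef_rot: [3.141, -0.001, 2.972]
wrist_force: [0.1, 0.1, 0.8]
finger_gap: 93.9
finger_force: 0.0
```

Call:
step_arm:
  increments:
    - [[0,0,0,0,0,0,1],[0,0,0,0,0,0,1],[0,0,0,0,0,0,1],[0,0,0,0,0,0,1],[0,0,0,0,0,0,1]]
  newtons: 12

```text
clock: 3.65
eef_pos: [560.4, -232.7, 206.9]
eef_rot: [-3.141, 0.0, 2.972]
wrist_force: [-0.8, 0.1, 0.8]
finger_gap: 57.7
finger_force: 0.0
```

Call:
step_arm:
  increments:
    - [[0,0,0,0,0,0.06,1],[0,0,0,0,0,0,1],[0,0,0,0,0,0,1],[0,0,0,0,0,0,1],[0,0,0,0,0,0,1]]

```text
clock: 4.15
eef_pos: [560.6, -232.7, 204.8]
eef_rot: [-3.141, 0.001, 2.972]
wrist_force: [0.4, 1.0, 5.4]
finger_gap: 52.7
finger_force: 12.0
```

Call:
step_arm:
  increments:
    - [[0,0,0,0,0,-0.2,1],[0,0,0,0,0,-0.6,1],[0,0,0,0,0,-1,1],[0,0,0,0,0,-1,1],[0,0,0,0,0,0,1]]

```text
clock: 4.65
eef_pos: [560.8, -232.9, 322.3]
eef_rot: [-3.139, 0.008, 2.972]
wrist_force: [0.3, -0.1, -0.7]
finger_gap: 52.7
finger_force: 12.0
```

Call:
step_arm:
  increments:
    - [[0,0,0,0.344,0.926,0,1],[0,0,0,0.344,0.926,0,1],[0,0,0,0.344,0.926,0,1],[0,0,0,0.344,0.926,0,1],[0,0,0,0.344,0.926,0,1]]

```text
clock: 5.15
eef_pos: [523.2, -37.0, 315.8]
eef_rot: [-3.142, -0.001, 2.971]
wrist_force: [0.5, -1.3, -1.3]
finger_gap: 52.7
finger_force: 12.0
```

Call:
step_arm:
  increments:
    - [[0,0,0,0.344,0.926,0,1],[0,0,0,0,0,0,1],[0,0,0,0,0,0,1],[0,0,0,0,0,0,1]]

```text
clock: 5.55
eef_pos: [516.7, -0.4, 316.0]
eef_rot: [-3.141, -0.0, 2.971]
wrist_force: [0.3, 0.4, -1.1]
finger_gap: 52.1
finger_force: 12.0
```

```bash
python3 - <<'E'
from h import *
W=np.load("W.npy"); R=W[155:193,383:421].reshape(-1,3)
P=R[(R[:,2]>7)&(R[:,2]<20)&(np.hypot(R[:,0]-560.5,R[:,1]+234)<31)]; print(P.mean(0),len(P))
P=P.astype(np.float32); print(cv2.minEnclosingCircle(P[:,:2]))
R=W[168:212,290:338].reshape(-1,3); P=R[(R[:,2]>36)&(R[:,2]<58)].astype(np.float32); h=cv2.convexHull(P[:,:2]); print(cv2.minEnclosingCircle(P[:,:2]),cv2.fitEllipse(h))
ps=np.array([manip.read_state()["eef_pos"] for _ in range(3)]);print(ps)
s=grab("side");import pickle;pickle.dump(s,open("s2.pkl","wb"))
a=cv2.resize(s["frame"][150:270,260:400][...,::-1],None,fx=5,fy=5,interpolation=cv2.INTER_CUBIC); cv2.imwrite("pics/s2.png",a)
E
```

```text
[ 561.47279188 -233.98390998   12.14370589] 316Traceback (most recent call last):
  File "<stdin>", line 4, in <module>
cv2.error: OpenCV(4.12.0) /io/opencv/modules/imgproc/src/shapedescr.cpp:201: error: (-215:Assertion failed) count >= 0 && (depth == CV_32F || depth == CV_32S) in function 'minEnclosingCircle'
```

Call:
step_arm:
  increments:
    - [[0,0,0,0,0,0.4,1],[0,0,0,0,0,0.4,1],[0,0,0,0,0,0.4,1],[0,0,0,0,0,0.15,1],[0,0,0,0,0,0,1]]

```text
clock: 6.05
eef_pos: [516.6, -0.4, 261.6]
eef_rot: [-3.141, -0.002, 2.971]
wrist_force: [0.2, 0.3, -0.2]
finger_gap: 52.9
finger_force: 12.0
```

Call:
step_arm:
  increments:
    - [[0,0,0,0,0,0.05,1],[0,0,0,0,0,0.05,1],[0,0,0,0,0,0,1]]

```text
clock: 6.35
eef_pos: [516.6, 0.3, 258.5]
eef_rot: [3.142, 0.0, 2.972]
wrist_force: [0.5, -0.6, -0.7]
finger_gap: 52.8
finger_force: 12.0
```

Call:
step_arm:
  increments:
    - [[0,0,0,0,0,0.05,1],[0,0,0,0,0,0,1]]

```text
clock: 6.55
eef_pos: [516.5, 0.4, 256.2]
eef_rot: [-3.142, -0.0, 2.972]
wrist_force: [-1.1, 0.7, -0.5]
finger_gap: 52.6
finger_force: 12.0
```

Call:
step_arm:
  increments:
    - [[0,0,0,0,0,0.05,1],[0,0,0,0,0,0,1]]

```text
clock: 6.75
eef_pos: [516.5, 0.4, 254.0]
eef_rot: [-3.142, -0.0, 2.972]
wrist_force: [0.4, -0.5, -0.7]
finger_gap: 53.0
finger_force: 12.0
```

Call:
step_arm:
  increments:
    - [[0,0,0,0,0,0.05,1],[0,0,0,0,0,0,1]]

```text
clock: 6.95
eef_pos: [516.5, 0.4, 252.0]
eef_rot: [-3.142, -0.0, 2.972]
wrist_force: [-0.5, -0.3, 0.4]
finger_gap: 52.5
finger_force: 12.0
```

Call:
step_arm:
  increments:
    - [[0,0,0,0,0,0.03,1],[0,0,0,0,0,0,1]]

```text
clock: 7.15
eef_pos: [516.6, 0.4, 251.1]
eef_rot: [3.141, 0.0, 2.972]
wrist_force: [0.8, -0.0, 0.8]
finger_gap: 52.6
finger_force: 12.0
```

Call:
step_arm:
  increments:
    - [[0,0,0,0,0,0.03,1],[0,0,0,0,0,0,1]]

```text
clock: 7.35
eef_pos: [516.8, 0.5, 250.3]
eef_rot: [3.141, 0.001, 2.972]
wrist_force: [-1.5, 1.9, 6.6]
finger_gap: 52.7
finger_force: 12.0
```

Call:
step_arm:
  increments:
    - [[0,0,0,0,0,0,-1],[0,0,0,0,0,0,-1],[0,0,0,0,0,0,-1],[0,0,0,0,0,0,-1]]

```text
clock: 7.75
eef_pos: [516.5, 0.4, 249.7]
eef_rot: [-3.142, -0.0, 2.972]
wrist_force: [0.9, 0.4, 0.0]
finger_gap: 81.6
finger_force: 0.0
```

Call:
step_arm:
  increments:
    - [[0,0,0,0,0,-0.3,-1],[0,0,0,0,0,-0.5,-1],[0,0,0,0,0,-0.5,1],[0,0,0,0,0,0,1],[0,0,0,0,0,0,1]]

```text
clock: 8.25
eef_pos: [516.5, 0.4, 302.1]
eef_rot: [3.142, 0.001, 2.972]
wrist_force: [-0.4, 0.7, 0.4]
finger_gap: 73.6
finger_force: 0.0
```

```bash
python3 - <<'E'
from h import *
s=grab("side"); print(manip.read_state()["eef_pos"])
a=cv2.resize(s["frame"][150:270,260:400][...,::-1],None,fx=5,fy=5,interpolation=cv2.INTER_CUBIC); cv2.imwrite("pics/s2.png",a)
E
```

```text
[5.16386800e+02 3.92899124e-01 3.01482278e+02]
```

View pics/s2.png

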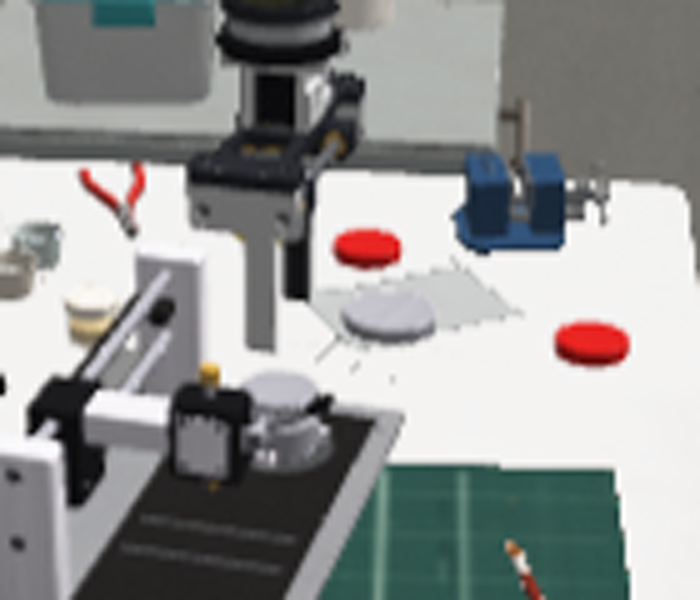

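The lid sits level on the tin at crop (280,390). Contact came at the expected catch height. Next I'll close the fingers and press.

Call:
step_arm:
  increments:
    - [[0,0,0,0,0,0.3,1],[0,0,0,0,0,0.3,1],[0,0,0,0,0,0.2,1],[0,0,0,0,0,0,1],[0,0,0,0,0,0,1]]

```text
clock: 8.8
eef_pos: [516.6, 0.4, 269.5]
eef_rot: [-3.142, -0.001, 2.972]
wrist_force: [-0.9, -0.9, 1.0]
finger_gap: 29.4
finger_force: 0.0
```

Call:
step_arm:
  increments:
    - [[0,0,0,0,0,0,1],[0,0,0,0,0,0,1],[0,0,0,0,0,0.15,1],[0,0,0,0,0,0.1,1],[0,0,0,0,0,0,1]]

```text
clock: 9.3
eef_pos: [516.4, 0.4, 259.1]
eef_rot: [-3.141, -0.001, 2.972]
wrist_force: [0.4, -0.5, 0.4]
finger_gap: 0.4
finger_force: 0.0
```

Call:
step_arm:
  increments:
    - [[0,0,0,0,0,0.04,1],[0,0,0,0,0,0,1]]

```text
clock: 9.5
eef_pos: [516.6, 0.4, 258.2]
eef_rot: [3.142, 0.0, 2.972]
wrist_force: [-0.4, 0.9, -0.2]
finger_gap: 0.6
finger_force: 0.3
```

Call:
step_arm:
  increments:
    - [[0,0,0,0,0,0.03,1],[0,0,0,0,0,0,1]]

```text
clock: 9.7
eef_pos: [516.8, 0.3, 257.5]
eef_rot: [3.142, 0.001, 2.972]
wrist_force: [-0.1, -0.0, 3.8]
finger_gap: -0.0
finger_force: 2.4
```

Call:
step_arm:
  increments:
    - [[0,0,0,0,0,0.03,1],[0,0,0,0,0,0,1]]

```text
clock: 9.9
eef_pos: [516.6, 0.4, 256.0]
eef_rot: [3.142, 0.0, 2.972]
wrist_force: [-1.0, 0.9, 3.1]
finger_gap: -0.0
finger_force: 1.5
```

Call:
step_arm:
  increments:
    - [[0,0,0,0,0,0.02,1],[0,0,0,0,0,0,1]]

```text
clock: 10.1
eef_pos: [516.5, 0.4, 254.8]
eef_rot: [-3.142, -0.0, 2.972]
wrist_force: [-0.9, -0.2, -0.4]
finger_gap: 0.5
finger_force: 0.0
```

Call:
step_arm:
  increments:
    - [[0,0,0,0,0,0.03,1],[0,0,0,0,0,0,1]]

```text
clock: 10.3
eef_pos: [516.5, 0.4, 253.6]
eef_rot: [-3.142, -0.0, 2.972]
wrist_force: [0.6, 0.1, -0.8]
finger_gap: 0.7
finger_force: 0.0
```

Call:
step_arm:
  increments:
    - [[0,0,0,0,0,0.03,1],[0,0,0,0,0,0,1]]

```text
clock: 10.5
eef_pos: [516.6, 0.4, 253.0]
eef_rot: [-3.142, 0.0, 2.972]
wrist_force: [-1.4, 0.9, 4.8]
finger_gap: 0.4
finger_force: 2.6
```

Call:
step_arm:
  increments:
    - [[0,0,0,0,0,0.02,1],[0,0,0,0,0,0,1]]

```text
clock: 10.7
eef_pos: [516.6, 0.4, 252.9]
eef_rot: [-3.142, 0.0, 2.972]
wrist_force: [-6.2, -0.4, 14.6]
finger_gap: 0.5
finger_force: 7.4
```

It snapped, then bottomed at TCP z ≈ 253, where a seated lid should be. Next I'll raise, move to the left of the head and go down beside it.

Call:
step_arm:
  increments:
    - [[0,0,0,0,0,-0.6,1],[0,0,0,0,0,-1,1],[0,0,0,0,0,-1,1],[0,0,0,0,0,-0.7,1],[0,0,0,0,0,0,1]]

```text
clock: 11.2
eef_pos: [516.8, 0.4, 387.7]
eef_rot: [3.141, 0.006, 2.972]
wrist_force: [0.7, -0.5, 0.0]
finger_gap: 0.2
finger_force: 0.0
```

Call:
step_arm:
  increments:
    - [[0,0,0,0,0.875,0,1],[0,0,0,0,0.875,0,1],[0,0,0,0,0.875,0,1],[0,0,0,0,0.875,0,1],[0,0,0,0,0.875,0,1]]

```text
clock: 11.7
eef_pos: [546.2, 174.3, 382.8]
eef_rot: [-3.141, -0.001, 2.972]
wrist_force: [0.9, 0.4, 0.0]
finger_gap: 1.0
finger_force: 0.0
```

Call:
step_arm:
  increments:
    - [[0,0,0,0,0.875,0,1],[0,0,0,0,0,0,1],[0,0,0,0,0,0,1]]

```text
clock: 12.0
eef_pos: [552.0, 207.7, 382.6]
eef_rot: [-3.141, -0.001, 2.973]
wrist_force: [-0.7, -0.7, 0.2]
finger_gap: 0.6
finger_force: 0.0
```

```bash
python3 - <<'E'
from h import *
c=grab("top"); W=wmap(c); print(manip.read_state()["eef_pos"])
R=W[168:212,290:338].reshape(-1,3); P=R[(R[:,2]>46)&(R[:,2]<62)&(np.hypot(R[:,0]-517,R[:,1])<35)]; print("lid",P.mean(0),len(P))
A=np.c_[P[:,:2]-P[:,:2].mean(0),np.ones(len(P))]; print("plane",np.linalg.lstsq(A,P[:,2],rcond=None)[0])
s=grab("side"); b=s["frame"][150:270,260:400]; a=c["frame"][125:215,215:355]
z=lambda x:cv2.resize(x[...,::-1],(390,int(390*x.shape[0]/x.shape[1])),interpolation=cv2.INTER_CUBIC)
a,b=z(a),z(b); h=min(len(a),len(b)); cv2.imwrite("pics/p3.png",np.hstack([a[:h],b[:h]]))
E
```

```text
[552.02385145 207.01054418 382.95839278]
lid [5.16740202e+02 5.26842394e-02 5.29395085e+01] 335
plane [2.05633127e-03 7.46568992e-03 5.29395085e+01]
```

View pics/p3.png

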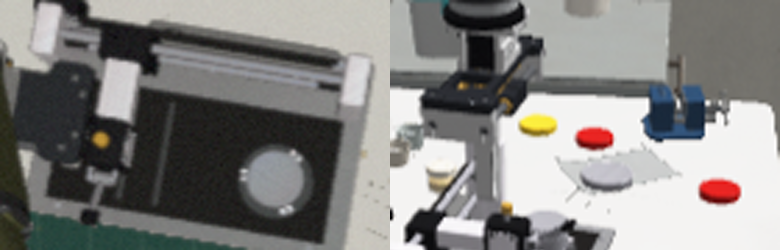

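The lid is level, with its top at 52.9 mm (53.5 expected), so it's seated. The tool is left of the head at crop (100,140). I'll lower and push to the right.

Call:
step_arm:
  increments:
    - [[0,0,0,0,0,0.7,1],[0,0,0,0,0,0.7,1],[0,0,0,0,0,0.7,1],[0,0,0,0,0,0.3,1],[0,0,0,0,0,0,1]]

```text
clock: 12.6
eef_pos: [552.0, 206.6, 286.7]
eef_rot: [-3.14, -0.002, 2.971]
wrist_force: [0.4, -0.7, 0.3]
finger_gap: 0.7
finger_force: 0.0
```

Call:
step_arm:
  increments:
    - [[0,0,0,0,-0.3,0,1],[0,0,0,0,-0.3,0,1],[0,0,0,0,-0.2,0,1],[0,0,0,0,-0.1,0,1],[0,0,0,0,-0.1,0,1]]

```text
clock: 13.1
eef_pos: [545.3, 167.5, 288.5]
eef_rot: [3.141, 0.001, 2.971]
wrist_force: [0.8, 2.6, 2.2]
finger_gap: 0.3
finger_force: 0.9
```

Call:
step_arm:
  increments:
    - [[0,0,0,0,-0.15,0,1],[0,0,0,0,-0.15,0,1],[0,0,0,0,-0.15,0,1],[0,0,0,0,-0.15,0,1],[0,0,0,0,-0.15,0,1]]

```text
clock: 13.6
eef_pos: [540.1, 137.9, 287.8]
eef_rot: [-3.142, -0.0, 2.972]
wrist_force: [0.3, 1.9, 0.9]
finger_gap: 0.5
finger_force: 0.9
```

Call:
step_arm:
  increments:
    - [[0,0,0,0,-0.25,0,1],[0,0,0,0,-0.25,0,1],[0,0,0,0,-0.25,0,1],[0,0,0,0,-0.25,0,1],[0,0,0,0,-0.25,0,1]]

```text
clock: 14.1
eef_pos: [531.6, 88.2, 287.8]
eef_rot: [-3.142, -0.0, 2.971]
wrist_force: [-0.6, 2.7, 0.7]
finger_gap: 0.5
finger_force: 1.0
```

Call:
step_arm:
  increments:
    - [[0,0,0,0,-0.25,0,1],[0,0,0,0,-0.25,0,1],[0,0,0,0,-0.2,0,1],[0,0,0,0,-0.1,0,1],[0,0,0,0,-0.1,0,1]]

```text
clock: 14.6
eef_pos: [525.6, 53.2, 287.8]
eef_rot: [-3.142, -0.0, 2.972]
wrist_force: [-0.0, 1.9, -0.3]
finger_gap: 0.3
finger_force: 0.9
```

Call:
step_arm:
  increments:
    - [[0,0,0,0,-0.05,0,1],[0,0,0,0,-0.05,0,1],[0,0,0,0,0,0,1]]

```text
clock: 14.9
eef_pos: [525.1, 49.6, 287.8]
eef_rot: [-3.141, 0.0, 2.972]
wrist_force: [-0.0, -0.5, -0.2]
finger_gap: 0.5
finger_force: 0.0
```

Call:
step_arm:
  increments:
    - [[0,0,0,0,-0.1,0,1],[0,0,0,0,-0.1,0,1],[0,0,0,0,-0.1,0,1],[0,0,0,0,0,0,1]]

```text
clock: 15.3
eef_pos: [522.9, 37.3, 287.9]
eef_rot: [-3.141, 0.0, 2.971]
wrist_force: [0.1, 0.5, 0.3]
finger_gap: 0.9
finger_force: 0.0
```

Call:
step_arm:
  increments:
    - [[0,0,0,0,-0.05,0,1],[0,0,0,0,-0.05,0,1]]

```text
clock: 15.5
eef_pos: [522.3, 33.8, 287.9]
eef_rot: [3.141, 0.0, 2.972]
wrist_force: [0.4, 1.8, 0.4]
finger_gap: 0.2
finger_force: 0.8
```

Call:
step_arm:
  increments:
    - [[0,0,0,0,-0.03,0,1],[0,0,0,0,-0.03,0,1]]

```text
clock: 15.7
eef_pos: [521.9, 31.5, 287.9]
eef_rot: [3.142, 0.0, 2.972]
wrist_force: [0.3, 1.6, 0.3]
finger_gap: 0.8
finger_force: 0.8
```

Call:
step_arm:
  increments:
    - [[0,0,0,0,-0.03,0,1],[0,0,0,0,-0.03,0,1]]

```text
clock: 15.9
eef_pos: [521.6, 29.6, 287.9]
eef_rot: [3.14, 0.0, 2.972]
wrist_force: [2.8, 15.5, -0.8]
finger_gap: 0.7
finger_force: 7.6
```

Call:
step_arm:
  increments:
    - [[0,0,0,0,-0.03,0,1],[0,0,0,0,-0.02,0,1]]

```text
clock: 16.1
eef_pos: [521.4, 28.9, 288.0]
eef_rot: [3.137, 0.001, 2.972]
wrist_force: [6.3, 29.0, -2.5]
finger_gap: 0.3
finger_force: 14.9
```

Call:
step_arm:
  increments:
    - [[0,0,0,0,-0.02,0,1],[0,0,0,0,0,0,1]]

```text
clock: 16.3
eef_pos: [521.3, 28.7, 288.0]
eef_rot: [3.136, 0.001, 2.972]
wrist_force: [7.1, 30.4, -2.3]
finger_gap: 0.3
finger_force: 15.6
```

At the stop: position as predicted and the force up to 30 N. Next I'll back off and raise to clear the paddle.

Call:
step_arm:
  increments:
    - [[0,0,0,0,0.1,0,1],[0,0,0,0,0.4,0,1],[0,0,0,0,0.2,-0.5,1],[0,0,0,0,0,-0.8,1],[0,0,0,0,0,-0.7,1]]

```text
clock: 16.8
eef_pos: [525.7, 54.1, 369.0]
eef_rot: [-3.141, -0.0, 2.972]
wrist_force: [-0.2, 0.2, 0.4]
finger_gap: 0.2
finger_force: 0.0
```

Call:
step_arm:
  increments:
    - [[0,0,0,0.7,0,0,1],[0,0,0,0.7,-0.4,0,1],[0,0,0,0.25,-0.5,0,1],[0,0,0,0,-0.4,0,1],[0,0,0,0,0,0,1]]

```text
clock: 17.3
eef_pos: [451.5, 12.8, 368.1]
eef_rot: [-3.141, 0.0, 2.97]
wrist_force: [0.6, 1.5, 0.1]
finger_gap: 0.5
finger_force: 0.0
```

```bash
python3 - <<'E'
from h import *
p=manip.read_state()["eef_pos"]; print(p)
s=grab("side"); W=wmap(s); c=grab("top")
f=s["frame"].astype(int); 
b=s["frame"][170:260,270:390]; cv2.imwrite("pics/p4.png",cv2.resize(b[...,::-1],None,fx=6,fy=6,interpolation=cv2.INTER_CUBIC))
d=np.array([452,11.6])-p[:2]; x=np.array([-.9855,.17]);y=np.array([.17,.9855]); print("tx,ty",d@x,d@y)
E
```

```text
[451.53269455  12.79392365 368.08986737]
tx,ty -0.66349653734297 -1.0971698357650488
```

View pics/p4.png

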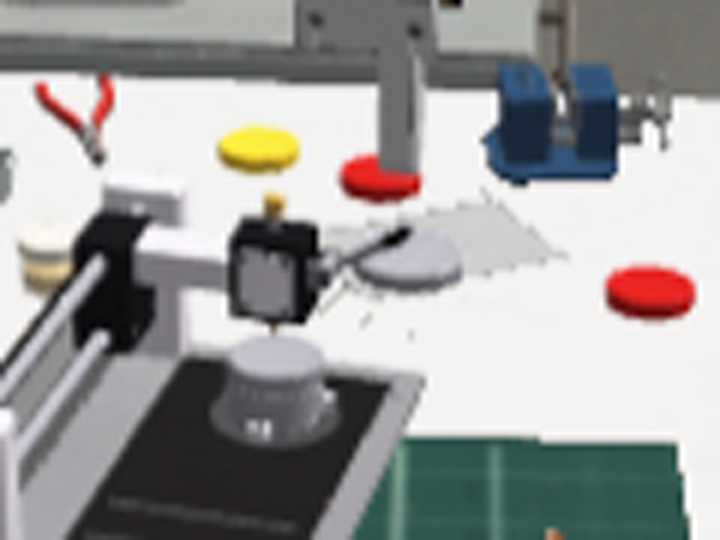

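The head is above the lid with its stylus raised at crop (273,328). The paddle at (395,238) is directly below the fingertip, so I'll push down.

Call:
step_arm:
  increments:
    - [[0,0,0,0,-0.03,0.3,1],[0,0,0,0,0,0.3,1],[0,0,0,0,0,0.2,1],[0,0,0,0,0,0.1,1],[0,0,0,0,0,0.1,1]]

```text
clock: 17.9
eef_pos: [451.8, 12.8, 327.4]
eef_rot: [-3.142, -0.0, 2.972]
wrist_force: [0.4, -0.1, 1.9]
finger_gap: 0.7
finger_force: 0.8
```

Call:
step_arm:
  increments:
    - [[0,0,0,0,0,0.1,1],[0,0,0,0,0,0.1,1],[0,0,0,0,0,0.1,1],[0,0,0,0,0,0.1,1]]

```text
clock: 18.3
eef_pos: [451.7, 12.7, 311.6]
eef_rot: [3.142, 0.0, 2.972]
wrist_force: [-1.3, 0.2, 0.7]
finger_gap: 0.4
finger_force: 1.0
```

Call:
step_arm:
  increments:
    - [[0,0,0,0,0,0.1,1],[0,0,0,0,0,0.1,1],[0,0,0,0,0,0.1,1]]

```text
clock: 18.6
eef_pos: [451.9, 12.7, 299.9]
eef_rot: [3.142, 0.001, 2.972]
wrist_force: [0.9, -1.0, 11.1]
finger_gap: 0.9
finger_force: 4.6
```

Call:
step_arm:
  increments:
    - [[0,0,0,0,0,0.03,1],[0,0,0,0,0,0,1]]

```text
clock: 18.8
eef_pos: [452.1, 12.7, 299.2]
eef_rot: [3.141, 0.002, 2.972]
wrist_force: [-1.0, 0.2, 9.8]
finger_gap: 0.6
finger_force: 4.9
```

Call:
step_arm:
  increments:
    - [[0,0,0,0,0,0.03,1],[0,0,0,0,0,0,1]]

```text
clock: 19.0
eef_pos: [452.1, 12.7, 298.7]
eef_rot: [3.141, 0.003, 2.972]
wrist_force: [-4.2, -1.0, 19.2]
finger_gap: 0.4
finger_force: 8.9
```

Call:
step_arm:
  increments:
    - [[0,0,0,0,0,0.02,1],[0,0,0,0,0,0,1],[0,0,0,0,0,0,1]]

```text
clock: 19.3
eef_pos: [452.2, 12.6, 298.3]
eef_rot: [3.141, 0.003, 2.972]
wrist_force: [-5.4, -0.1, 24.6]
finger_gap: 0.3
finger_force: 11.9
```

Call:
step_arm:
  increments:
    - [[0,0,0,0,0,-0.2,1],[0,0,0,0,0,-0.6,1],[0,0,0,0,0,-1,1],[0,0,0,0,0,-0.6,1],[0,0,0,0,0,0,1]]

```text
clock: 19.8
eef_pos: [451.9, 12.7, 395.5]
eef_rot: [3.141, 0.005, 2.972]
wrist_force: [0.6, 0.4, -0.6]
finger_gap: 0.4
finger_force: 0.0
```

```bash
python3 - <<'E'
from h import *
print(manip.read_state()["eef_pos"])
s=grab("side"); b=s["frame"][170:260,270:390]; cv2.imwrite("pics/p5.png",cv2.resize(b[...,::-1],None,fx=6,fy=6,interpolation=cv2.INTER_CUBIC))
E
```

```text
[451.94078968  12.72470368 395.50824696]
```

View pics/p5.png

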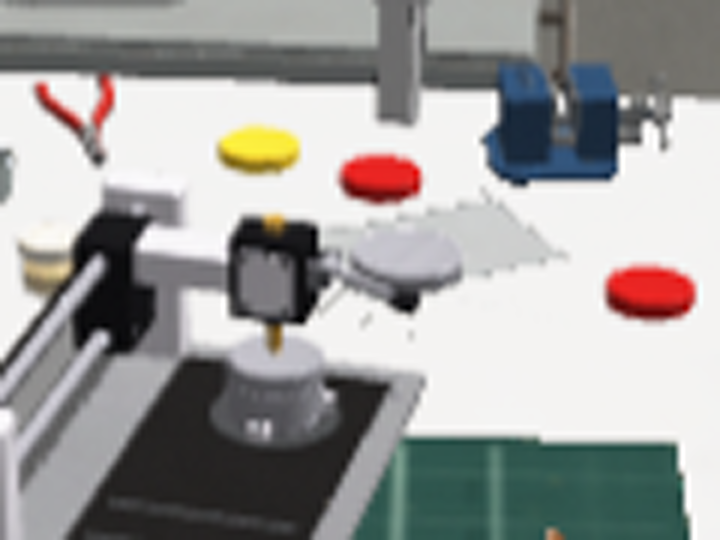

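The lever is down at crop (402,300), the stylus rests on the lid at (274,350), the head hasn't moved from the stop and the gripper is clear. I'm handing it in.

```bash
python3 -c "
from cell import workorder; print(workorder.sign_off())"
```

```text
the job is handed in; nothing more can be done
None
```

The engraver is ready and the job is handed in at about 20 s: the lid is snapped home and level, the head is at its stop above the tin, and the lever is fully down with the stylus on the lid; I left the big lid, jar and tweezers alone.

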